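# Sound the bench dogs and knock the free one home

## Robot

A 6-joint arm with a two-finger parallel gripper is mounted at the origin on the work surface. World frame = base frame: x ahead of the robot, y to its left, z up, the work surface at z = 0. Lengths are in m, angles in rad, forces in N, time in s.
With the tool pointing down it reaches from about 0.425 to 0.95 m from the base axis. Payload 14.7 kg.
Tool frame: the origin (TCP) lies at the very end of the fingers, on their centre line; the grasp point (between the pads) lies 19 mm behind it (ctrl.grasp_offset is the distance from the TCP to the grasp point, in m); z points along the fingers, x is the direction in which the jaws open and shut, and the axes are right-handed (so a half turn about z gives the same grasp; the last joint's range is limited). The gripper opens to 85 mm and grips with 20 to 120 N. Pads are 22 mm wide; open, the fingers measure 114 mm over their backs; the gripper's body (76 mm by 85 mm) begins 54 mm behind the grasp point. The pads swing forward as they close: fully open they stand 13 mm farther back than shut.
Start: joints at [-1.147, 0.48, 1.596, -0, 1.065, -0.047], TCP at [0.295, -0.579, 0.231] pointing down, gripper open.
Joint ranges: [-2.75, 2.75], [-0.82, 2.05], [0.23, 2.67], [-1.56, 4.7], [0.09, 2.69], [-2.92, 2.92]. Speed limits (rad/s): [1.89, 1.89, 2.39, 3.01, 3.01, 3.01].

## Interface

Orientations are given as [roll, pitch, yaw] about the fixed x, y, z axes, in that order (R = Rz(yaw) Ry(pitch) Rx(roll)).
In Python, from rig import ctrl gives the robot as it stands. The module is installed in compiled form; this text tells all that it offers.
- The arm moves only by the tool send_rows, never from a script. Its argument "deltas" is a list of rows, each an object of numbers: "wx", "wy", "wz": the turn, a rotation vector about the tool's x, y, z in rad; "tx", "ty", "tz": the shift along the tool's x, y, z in m; "gripper": the finger opening in m, from 0 to 0.0854. A call has 1 to 20 rows; each row shifts and turns the commanded pose from where the row before left it, along the tool's axes as they then stand; what a row does not reach is not made up. A row lasts 1/12 s, in which the tool goes at most 41.7 mm and 7.16 degrees, less where a joint would pass 70% of its speed; a pose out of reach is approached as far as the arm can. A call is refused whole if a number of a shift passes 0.0417 or a number of a turn 0.125, either way. A call with a gripper value outside its range is refused whole. The fingers move at their own pace and stop on an object; the grip force is fixed at half the most. Time passes only in rows, so rows that do not move let the fingers close. It gives the time, the measured TCP pose, the force and the opening at its end, in the units of the state.
- ctrl.read_state(): the state, without advancing time (a new reading comes with each control period).
- ctrl.snapshot(name): name is "side" or "top" or "wrist"; returns the picture (400x640x3 uint8, red, green, blue); there is no depth.
- ctrl.camera_params(name): a dict with "fx", "fy", "cx", "cy" (pixels), "rvec" (rotation vector, rad) and "tvec" (3), from world to camera coordinates, as OpenCV has them; the wrist camera has in their place "T_tool_cam" (4x4, takes a point from camera to tool coordinates, whose origin is the TCP and whose axes are the tool frame's). Camera axes: x right, y down, z forward; pixel columns grow to the right and rows downward; lengths in m; the calibration is good to about 2 mm. A picture is of the moment at which its call begins: read the wrist's pose just before it. camera_params takes no time and is no camera call.
- ctrl.job_done(): hands the job in, once; it reports no verdict.
The state is a dict: "time_s": time; "qpos": joint angles; "dq": joint speeds; "joint_torque": joint torques, N m; "eef_pos": TCP position; "tcp_rot": TCP orientation; "ft_force": force on the tool from outside, world axes, zero at the start; "torque": the same for the moment, N m; "gripper_width": finger opening in m.
Only numpy, scipy, OpenCV 4.12 (cv2) and the standard library are available. Lean on these libraries where they do the work, as an engineer would, in place of code of your own. Each camera call takes 0.05 s, during which the arm holds its last target. There are 200 camera calls.

## Task

Four wooden bench dogs stand up from the bench block; three are locked from below at their working heights and one, which looks just the same, is free and has to go down out of the way. Take the wooden mallet by its handle, tap the dogs to find the one that gives and knock that one down with brisk blows until its head sits fully home on its plate, touching the dogs with the mallet only, leaving the locked ones as they stand and never pounding on them. Then stand the mallet back on the table on its striking face, clear of the block, as you found it, and leave the screwdriver, offcut and glue bottle alone.

Things in the scene. Friction and masses are not known exactly. Their poses are not given: they have to be found in the camera images.
- bench_block: fixed beech bench block, 130 mm (its x) by 350 mm (its y), flat top 90 mm high, origin at the centre of its underside; four dogs stand in a row along its y axis, 85 mm apart, at y = -127.5, -42.5, 42.5 and 127.5 mm, in any order
- dog_a (a joint): how far this dog is down, m: 0 = highest (head top 59 mm above the block's top), 0.045 = fully home (head resting on its 2 mm plate, head top 14 mm above the block's top). A free dog is held by side springs and stays where it is left; it takes about 12 to 15 N to move. A locked dog does not give
- dog_a_top (a point): centre of the top of that dog: head a wooden disc 42 mm across and 12 mm thick on a 26 mm round shaft; moves with it. All four dogs look alike; only their heights differ, and these tell nothing
- dog_b (a joint): the same for another dog: 0 = highest, 0.045 = fully home
- dog_b_top (a point): centre of the top of that dog, alike in shape and size
- dog_c (a joint): the same for another dog: 0 = highest, 0.045 = fully home
- dog_c_top (a point): centre of the top of that dog, alike in shape and size
- dog_d (a joint): the same for another dog: 0 = highest, 0.045 = fully home
- dog_d_top (a point): centre of the top of that dog, alike in shape and size
- mallet: loose wooden mallet, about 0.6 kg, standing on one striking face. Head 70 mm (its x) by 62 mm (its y) by 100 mm tall (z, the striking axis). Origin at the centre of the lower striking face, x away from the handle. Handle level, 26 mm wide (y) by 32 mm tall, its middle 50 mm above the lower face, running from x = -35 to x = -165 mm.
- mallet_grip (a point): middle of the mallet's handle where it is best held, 80 mm from the middle of the head (45 mm from the head's near side), 50 mm above the lower face; under hard or long pushes the mallet pitches in the grip
- screwdriver: bystander: screwdriver with a yellow handle lying on the table; leave alone
- offcut: bystander: plywood offcut 90 by 170 by 19 mm; leave alone
- glue: bystander: white glue bottle, 60 mm across, 150 mm tall; leave alone
Things that resemble listed ones, but are neither listed nor needed, are in the scene too. Leave any red look-alike of the mallet alone.

How it is judged:
On the way, in this order (a step that is already met when the one before it is completed fails the run):
1. the mallet is lifted clear of the table (height (world z) of mallet above 0.1 m), for 0.1 s.
2. a dog is struck by the mallet: it moves down faster than 0.12 m/s under it (((velocity of joint dog_a above 0.12 m/s and contact force between mallet and dog_a above 1 N) or (velocity of joint dog_b above 0.12 m/s and contact force between mallet and dog_b above 1 N) or (velocity of joint dog_c above 0.12 m/s and contact force between mallet and dog_c above 1 N) or (velocity of joint dog_d above 0.12 m/s and contact force between mallet and dog_d above 1 N))).
3. a dog is home (within 2.5 mm) and the mallet is off it (((value of joint dog_a above 0.0425 m and contact force between mallet and dog_a below 0.1 N) or (value of joint dog_b above 0.0425 m and contact force between mallet and dog_b below 0.1 N) or (value of joint dog_c above 0.0425 m and contact force between mallet and dog_c below 0.1 N) or (value of joint dog_d above 0.0425 m and contact force between mallet and dog_d below 0.1 N))), for 0.1 s.
At the end, for the whole second after the job is handed in: One dog is within 2.5 mm of fully home, the other three are within 3 mm of where they were, and the mallet is released and at rest on the table, standing on its striking face (within 0.1 rad of upright), not touching the block (((value of joint dog_a above 0.0425 m and distance of each of dog_b_top, dog_c_top, dog_d_top from where it was at the start of the episode below 0.003 m) or (value of joint dog_b above 0.0425 m and distance of each of dog_a_top, dog_c_top, dog_d_top from where it was at the start of the episode below 0.003 m) or (value of joint dog_c above 0.0425 m and distance of each of dog_a_top, dog_b_top, dog_d_top from where it was at the start of the episode below 0.003 m) or (value of joint dog_d above 0.0425 m and distance of each of dog_a_top, dog_b_top, dog_c_top from where it was at the start of the episode below 0.003 m)) and height (world z) of mallet below 0.006 m and angle between mallet's own z axis and vertical below 0.1 rad and linear speed of mallet below 0.02 m/s and contact force between mallet and bench_block below 0.1 N and contact force between mallet and the fingers below 0.1 N).
It fails at once if a dog is touched by the robot itself rather than by the mallet (contact force between any of the fingers, the arm and dog_a above 1 N or contact force between any of the fingers, the arm and dog_b above 1 N or contact force between any of the fingers, the arm and dog_c above 1 N or contact force between any of the fingers, the arm and dog_d above 1 N).
It fails at once if a dog that is not home and does not give is pounded with more than 120 N ((contact force between mallet and dog_a above 120 N and value of joint dog_a below 0.03 m and velocity of joint dog_a below 0.02 m/s) or (contact force between mallet and dog_b above 120 N and value of joint dog_b below 0.03 m and velocity of joint dog_b below 0.02 m/s) or (contact force between mallet and dog_c above 120 N and value of joint dog_c below 0.03 m and velocity of joint dog_c below 0.02 m/s) or (contact force between mallet and dog_d above 120 N and value of joint dog_d below 0.03 m and velocity of joint dog_d below 0.02 m/s)).
It fails at once if the screwdriver, offcut or glue bottle is moved by more than 20 mm (distance of any of screwdriver, offcut, glue from where it was at the start of the episode above 0.02 m).
It also fails if it takes over 64 s, if anything falls off the work surface, if the arm or the gripper's body presses on something with over 40 N, if the wrist force passes 120 N, or if a joint passes its speed limit or range.

## Working session

There is one attempt and no reset: what is moved stays moved. The work goes in short steps, Python scripts to look and compute and a tool call to move; the robot and the scene stay as the last step left them, time stands still between calls to the robot, and variables do not carry over. Pictures are saved under pics/ and viewed, about 8 in all and at most 12, crops included, and the job is handed in when it is done.

Besides the shell and the picture viewer there is one more tool, called after "Request:" as name([rows], argument=value, ...), one row to a line, values as JSON. send_rows: Moves the arm, as the interface text tells. Its arguments: {"type":"object","properties":{"deltas":{"type":"array","items":{"type":"object","properties":{"wx":{"type":"number"},"wy":{"type":"number"},"wz":{"type":"number"},"tx":{"type":"number"},"ty":{"type":"number"},"tz":{"type":"number"},"gripper":{"type":"number"}}}}},"required":["deltas"]}

```bash
mkdir -p pics; cat > h.py <<'E'
from rig import ctrl
import cv2,numpy as np
from scipy.spatial.transform import Rotation as R
def snap(n,f):
    s=ctrl.read_state(); im=ctrl.snapshot(n); cv2.imwrite('pics/'+f,im[:,:,::-1]); return im,s
def ray(n,u,v,s=None):
    c=ctrl.camera_params(n); d=np.array([(u-c['cx'])/c['fx'],(v-c['cy'])/c['fy'],1])
    if 'rvec' in c:
        M=R.from_rotvec(np.ravel(c['rvec'])).as_matrix(); return -M.T@np.ravel(c['tvec']),M.T@d
    T=np.array(c['T_tool_cam']); W=np.eye(4); W[:3,:3]=R.from_euler('xyz',s['tcp_rot']).as_matrix(); W[:3,3]=s['eef_pos']
    X=W@T; return X[:3,3],X[:3,:3]@d
def plane(n,u,v,z,s=None):
    o,d=ray(n,u,v,s); return o+d*(z-o[2])/d[2]
def proj(n,p):
    c=ctrl.camera_params(n); M=R.from_rotvec(np.ravel(c['rvec'])).as_matrix(); q=M@np.array(p)+np.ravel(c['tvec']); return c['fx']*q[0]/q[2]+c['cx'],c['fy']*q[1]/q[2]+c['cy']
E
python3 - <<'E'
from h import *
snap('top','top0.png');snap('side','side0.png')
s=ctrl.read_state();print(s['eef_pos'],s['tcp_rot'],s['ft_force'],ctrl.grasp_offset)
for n in('top','side'):print(n,ray(n,320,200))
E
```

```text
[ 0.29468175 -0.57895231  0.23073134] [-3.14154739e+00  1.09284581e-03 -1.10001788e+00] [ 0.09925664 -0.17188968  0.0391209 ] 0.0187
top (array([0.4445374 , 0.11596521, 1.33925481]), array([ 0.06972801, -0.00422999, -0.99756887]))
side (array([0.24851857, 0.78619039, 0.90387956]), array([ 0.26877578, -0.63081592, -0.72792572]))
```

View pics/top0.png

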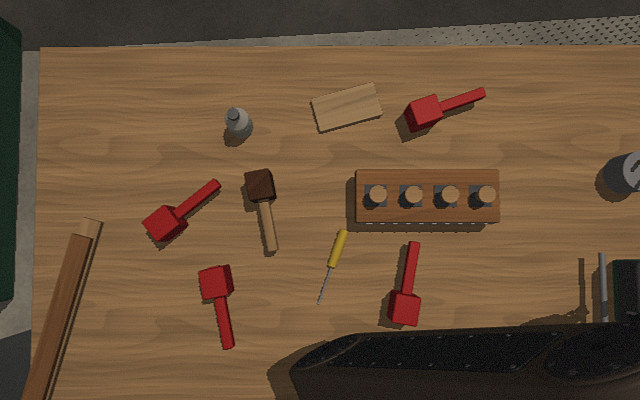

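View pics/side0.png

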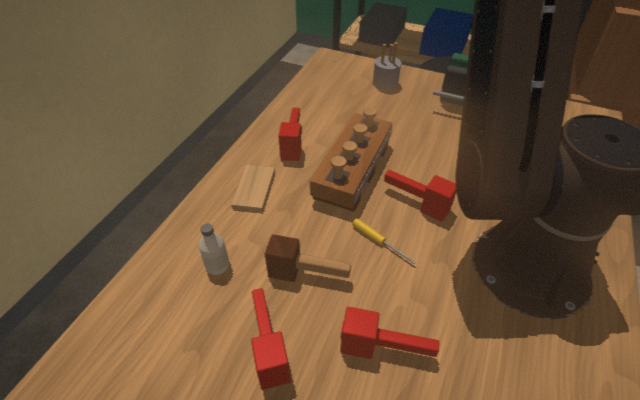

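The four red mallets in the top view are at (165,222), (215,282), (405,305) and (425,112). The only wooden one has its brown head at (260,185) and its handle running to (270,250), so that is the one described. I'll enlarge the mallet and the dogs to confirm.

```bash
python3 - <<'E'
from h import *
im=cv2.imread('pics/top0.png'); sd=cv2.imread('pics/side0.png')
a=cv2.resize(im[155:265,225:305],None,fx=5,fy=5,interpolation=cv2.INTER_CUBIC)[:550,:400]
b=cv2.resize(im[160:230,348:508],None,fx=2.5,fy=2.5,interpolation=cv2.INTER_CUBIC)
c=cv2.resize(sd[100:210,305:405],None,fx=3.4,fy=3.4,interpolation=cv2.INTER_CUBIC)
o=np.zeros((560,800,3),np.uint8);o[:550,:400]=a;o[:b.shape[0],400:400+b.shape[1]]=b;o[180:180+c.shape[0],400:400+c.shape[1]]=c
cv2.imwrite('pics/crop.png',o)
for p in[(355,170),(499,170)]:print(plane('top',*p,.09))
for n,(x0,y0,x1,y1) in{'top':(360,180,500,212)}.items():
    print([ (u,plane('top',u,195,.14).round(3)) for u in(377,413,449,486)])
hsv=cv2.cvtColor(im,cv2.COLOR_BGR2HSV)
print(hsv[180,262],hsv[225,266],hsv[225,285],hsv[192,378],hsv[215,400])
E
```

```text
[0.60451521 0.02506302 0.09      ]
[ 0.60258293 -0.32618956  0.09      ]
[(377, array([ 0.539, -0.022,  0.14 ])), (413, array([ 0.539, -0.106,  0.14 ])), (449, array([ 0.538, -0.19 ,  0.14 ])), (486, array([ 0.538, -0.276,  0.14 ]))]
[  8 166  57] [ 16 121 133] [ 16 126 128] [ 15 119 143] [ 12 148 114]
```

View pics/crop.png

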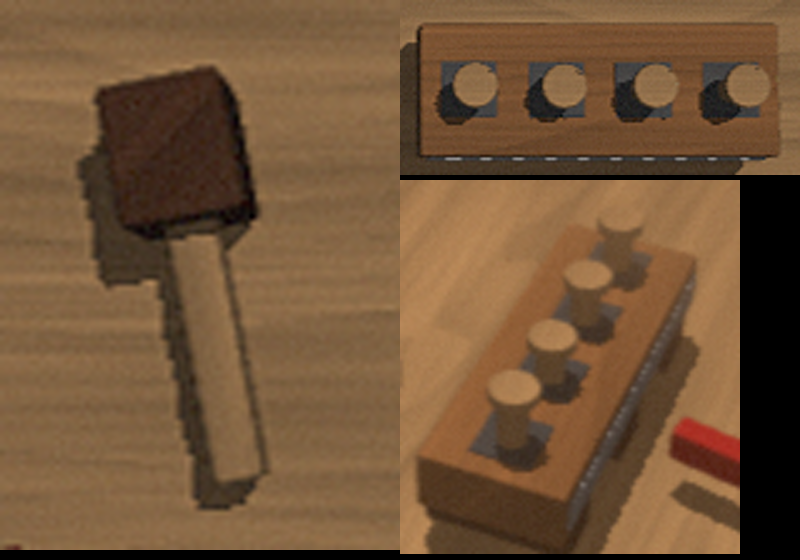

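The crop confirms the brown wooden mallet: top-face corners at crop (97,90), (213,68), (242,208), (125,237), handle end at (242,475). It also shows four dogs in the row. Next I'll compute the mallet pose and the dog heights.

```bash
python3 - <<'E'
from h import *
A=np.array([plane('top',225+u/5,155+v/5,.1) for u,v in[(97,90),(213,68),(242,208),(125,237)]])
print(A.round(3),A.mean(0).round(4),[np.linalg.norm(A[i]-A[i-1]).round(4) for i in range(4)])
H=np.array([plane('top',225+u/5,155+v/5,.066) for u,v in[(170,237),(219,232),(215,480),(258,472)]])
print(H.round(3)); hs=H[:2].mean(0);he=H[2:].mean(0);print('handle len',np.linalg.norm(hs-he))
d=A.mean(0)-he;print('yaw',np.arctan2(d[1],d[0]),np.arctan2(*(hs-he)[[1,0]]), 'headc-end',np.hypot(*d[:2]))
T=[(378,194.8),(413.6,194),(450.8,194.8),(487.2,194.4)];S=[(338.8,161.2),(349.7,145.9),(360.3,127.9),(370,112.4)]
for t,s in zip(T,S):
    o1,d1=ray('top',*t);o2,d2=ray('side',*s);x=np.linalg.lstsq(np.c_[d1,-d2],o2-o1,rcond=None)[0]
    p,q=o1+d1*x[0],o2+d2*x[1];print('dog',((p+q)/2).round(4),np.linalg.norm(p-q).round(4))
for uv in[(355,170),(499,170),(500,222),(356,222)]:print('blk',plane('top',*uv,.09).round(3))
for uv in[(338,232),(346,232),(320,303)]:print('scr',plane('top',*uv,.015).round(3))
print('red',plane('top',180+35,185,.05),plane('top',413,243,.066),'glue',plane('top',234,113,.15))
E
```

```text
[[0.597 0.292 0.1  ]
 [0.608 0.237 0.1  ]
 [0.54  0.223 0.1  ]
 [0.526 0.279 0.1  ]] [0.5679 0.2576 0.1   ] [np.float64(0.0723), np.float64(0.0568), np.float64(0.0692), np.float64(0.0577)]
[[0.528 0.261 0.066]
 [0.531 0.237 0.066]
 [0.409 0.239 0.066]
 [0.413 0.218 0.066]]
handle len 0.12056447645149337
yaw 0.1845947111520786 0.17248055758867564 headc-end 0.1597326464431663
dog [ 0.5396 -0.0238  0.1432] 0.0004
dog [ 0.541  -0.1092  0.131 ] 0.0017
dog [ 0.5393 -0.1955  0.1343] 0.0004
dog [ 0.5391 -0.2814  0.1337] 0.001
blk [0.605 0.025 0.09 ]
blk [ 0.603 -0.326  0.09 ]
blk [ 0.476 -0.325  0.09 ]
blk [0.478 0.024 0.09 ]
scr [0.455 0.065 0.015]
scr [0.455 0.044 0.015]
scr [0.275 0.112 0.015]
red [0.57381642 0.37284409 0.05      ] [ 0.42620878 -0.11740501  0.066     ] glue [0.73198014 0.30996291 0.15      ]
```

Request:
send_rows([
  {"wz":0.0967,"gripper":0.085},
  {"wz":0.0967,"gripper":0.085},
  {"wz":0.0967,"gripper":0.085},
  {"tx":-0.027,"ty":-0.0247,"tz":-0.002,"gripper":0.085},
  {"tx":-0.027,"ty":-0.0247,"tz":-0.002,"gripper":0.085},
  {"tx":-0.027,"ty":-0.0247,"tz":-0.002,"gripper":0.085},
  {"tx":-0.027,"ty":-0.0247,"tz":-0.002,"gripper":0.085},
  {"tx":-0.027,"ty":-0.0247,"tz":-0.002,"gripper":0.085},
  {"tx":-0.027,"ty":-0.0247,"tz":-0.002,"gripper":0.085},
  {"tx":-0.027,"ty":-0.0247,"tz":-0.002,"gripper":0.085},
  {"tx":-0.027,"ty":-0.0247,"tz":-0.002,"gripper":0.085},
  {"tx":-0.027,"ty":-0.0247,"tz":-0.002,"gripper":0.085},
])

```text
validation failed for argument at $.de...
```

Request:
send_rows([
  {"tx":-0.0379,"ty":-0.0083,"gripper":0.085},
  {"tx":-0.0379,"ty":-0.0083,"gripper":0.085},
  {"tx":-0.0379,"ty":-0.0083,"gripper":0.085},
  {"tx":-0.0379,"ty":-0.0083,"gripper":0.085},
  {"tx":-0.0379,"ty":-0.0083,"gripper":0.085},
  {"tx":-0.0379,"ty":-0.0083,"gripper":0.085},
  {"tx":-0.0379,"ty":-0.0083,"gripper":0.085},
  {"tx":-0.0379,"ty":-0.0083,"gripper":0.085},
  {"tx":-0.0379,"ty":-0.0083,"gripper":0.085},
  {"tx":-0.0379,"ty":-0.0083,"gripper":0.085},
  {"tx":-0.0379,"ty":-0.0083,"gripper":0.085},
  {"tx":-0.0379,"ty":-0.0083,"gripper":0.085},
  {"tx":-0.0379,"ty":-0.0083,"gripper":0.085},
  {"tx":-0.0379,"ty":-0.0083,"gripper":0.085},
  {"gripper":0.085},
  {"gripper":0.085},
])

```text
validation failed for argument at $.de...
```

```bash
python3 - <<'E'
from h import *
im,s=snap('wrist','w1.png');print(s['eef_pos'],s['tcp_rot'],s['gripper_width'])
print(plane('wrist',320,200,.066,s))
E
```

```text
[ 0.29468175 -0.57895231  0.23073134] [-3.14154739e+00  1.09284581e-03 -1.10001788e+00] 0.08548957746293809
[ 0.28501604 -0.58582601  0.066     ]
```

View pics/w1.png

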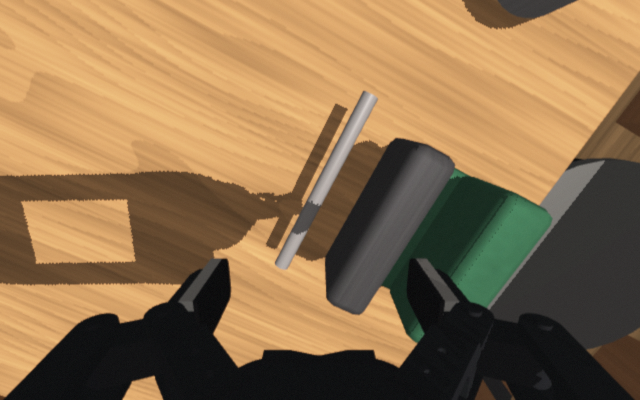

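Both moves were refused, so the wrist picture still shows the start place, with clutter at about (400,230). I'll send rows with all seven keys.

Request:
send_rows([
  {"wx":0,"wy":0,"wz":0.0967,"tx":0,"ty":0,"tz":0,"gripper":0.085},
  {"wx":0,"wy":0,"wz":0.0967,"tx":0,"ty":0,"tz":0,"gripper":0.085},
  {"wx":0,"wy":0,"wz":0.0967,"tx":0,"ty":0,"tz":0,"gripper":0.085},
  {"wx":0,"wy":0,"wz":0,"tx":-0.027,"ty":-0.0247,"tz":-0.002,"gripper":0.085},
  {"wx":0,"wy":0,"wz":0,"tx":-0.027,"ty":-0.0247,"tz":-0.002,"gripper":0.085},
  {"wx":0,"wy":0,"wz":0,"tx":-0.027,"ty":-0.0247,"tz":-0.002,"gripper":0.085},
  {"wx":0,"wy":0,"wz":0,"tx":-0.027,"ty":-0.0247,"tz":-0.002,"gripper":0.085},
  {"wx":0,"wy":0,"wz":0,"tx":-0.027,"ty":-0.0247,"tz":-0.002,"gripper":0.085},
  {"wx":0,"wy":0,"wz":0,"tx":-0.027,"ty":-0.0247,"tz":-0.002,"gripper":0.085},
  {"wx":0,"wy":0,"wz":0,"tx":-0.027,"ty":-0.0247,"tz":-0.002,"gripper":0.085},
  {"wx":0,"wy":0,"wz":0,"tx":-0.027,"ty":-0.0247,"tz":-0.002,"gripper":0.085},
  {"wx":0,"wy":0,"wz":0,"tx":-0.027,"ty":-0.0247,"tz":-0.002,"gripper":0.085},
])

```text
time_s: 1.15
eef_pos: [0.4704, -0.2986, 0.2493]
tcp_rot: [3.141, 0.0, -1.39]
ft_force: [1.1, -0.4, -1.2]
gripper_width: 0.085
```

Request:
send_rows([
  {"wx":0,"wy":0,"wz":0,"tx":-0.0379,"ty":-0.0083,"tz":0,"gripper":0.085},
  {"wx":0,"wy":0,"wz":0,"tx":-0.0379,"ty":-0.0083,"tz":0,"gripper":0.085},
  {"wx":0,"wy":0,"wz":0,"tx":-0.0379,"ty":-0.0083,"tz":0,"gripper":0.085},
  {"wx":0,"wy":0,"wz":0,"tx":-0.0379,"ty":-0.0083,"tz":0,"gripper":0.085},
  {"wx":0,"wy":0,"wz":0,"tx":-0.0379,"ty":-0.0083,"tz":0,"gripper":0.085},
  {"wx":0,"wy":0,"wz":0,"tx":-0.0379,"ty":-0.0083,"tz":0,"gripper":0.085},
  {"wx":0,"wy":0,"wz":0,"tx":-0.0379,"ty":-0.0083,"tz":0,"gripper":0.085},
  {"wx":0,"wy":0,"wz":0,"tx":-0.0379,"ty":-0.0083,"tz":0,"gripper":0.085},
  {"wx":0,"wy":0,"wz":0,"tx":-0.0379,"ty":-0.0083,"tz":0,"gripper":0.085},
  {"wx":0,"wy":0,"wz":0,"tx":-0.0379,"ty":-0.0083,"tz":0,"gripper":0.085},
  {"wx":0,"wy":0,"wz":0,"tx":-0.0379,"ty":-0.0083,"tz":0,"gripper":0.085},
  {"wx":0,"wy":0,"wz":0,"tx":-0.0379,"ty":-0.0083,"tz":0,"gripper":0.085},
  {"wx":0,"wy":0,"wz":0,"tx":-0.0379,"ty":-0.0083,"tz":0,"gripper":0.085},
  {"wx":0,"wy":0,"wz":0,"tx":-0.0379,"ty":-0.0083,"tz":0,"gripper":0.085},
  {"wx":0,"wy":0,"wz":0,"tx":0,"ty":0,"tz":0,"gripper":0.085},
])

```text
time_s: 2.4
eef_pos: [0.4888, 0.2484, 0.2492]
tcp_rot: [-3.14, 0.002, -1.387]
ft_force: [-1.8, -1.5, 0.1]
gripper_width: 0.0847
```

```bash
python3 - <<'E'
from h import *
im,s=snap('wrist','w2.png');print(s['eef_pos'],s['tcp_rot'],s['ft_force'])
E
```

```text
[0.48884988 0.24839706 0.24922731] [-3.14045723e+00  1.77633693e-03 -1.38683471e+00] [-1.76435065 -1.51818408  0.13769042]
```

View pics/w2.png

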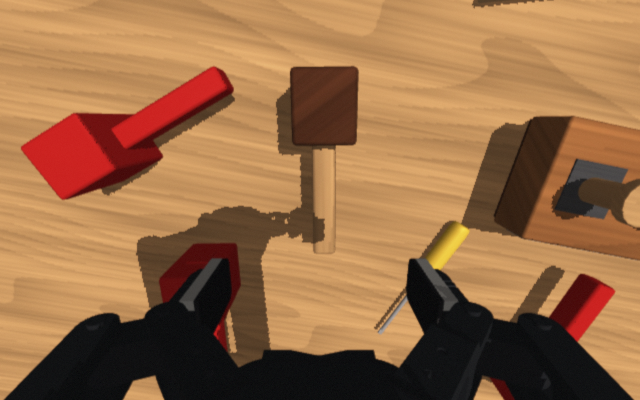

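The mallet stands upright in the picture: head top at columns 291–358 and rows 67–145, handle at columns 313–336 down to row 253. The screwdriver handle is at (445,245) and a red head is at (200,270).

```bash
python3 - <<'E'
from h import *
s=ctrl.read_state();f=lambda u,v,z:plane('wrist',u,v,z,s).round(4)
C=np.array([f(u,v,.1) for u,v in[(291,67),(358,67),(357,145),(292,145)]]);c=C.mean(0);print('head',c,[np.linalg.norm(C[i]-C[i-1]).round(4) for i in range(4)])
a,b=f(324.5,148,.066),f(324.5,253,.066);print(a,b,np.linalg.norm(a-b));d=c-b
for q in(d,a-b):print('yaw',np.arctan2(q[1],q[0]),np.hypot(*q[:2]))
y=np.arctan2(d[1],d[0]);g=c[:2]-.08*np.array([np.cos(y),np.sin(y)]);print('grip',g, 'from end',b[:2]+.085*np.array([np.cos(y),np.sin(y)]))
print('redhead',f(160,285,.1),f(236,245,.1),f(238,275,.1),'screw',f(468,235,.02),f(430,262,.02),f(378,330,.005))
E
```

```text
head [0.569125 0.254725 0.1     ] [np.float64(0.0681), np.float64(0.0595), np.float64(0.0681), np.float64(0.0619)]
[0.5298 0.2465 0.066 ] [0.4097 0.2234 0.066 ] 0.1223013491340141
yaw 0.19401576705788875 0.1624733401207717
yaw 0.19001917022623194 0.1223013491340141
grip [0.49062597 0.23930093] from end [0.49310522 0.23978807]
redhead [0.3548 0.397  0.1   ] [0.4173 0.3202 0.1   ] [0.3826 0.3143 0.1   ] screw [0.4489 0.0366 0.02  ] [0.4017 0.0747 0.02  ] [0.2706 0.1124 0.005 ]
```

Request:
send_rows([
  {"wx":0,"wy":0,"wz":-0.006,"tx":0.0094,"ty":-0.0015,"tz":0.03,"gripper":0.085},
  {"wx":0,"wy":0,"wz":0,"tx":0,"ty":0,"tz":0.038,"gripper":0.085},
  {"wx":0,"wy":0,"wz":0,"tx":0,"ty":0,"tz":0.038,"gripper":0.085},
  {"wx":0,"wy":0,"wz":0,"tx":0,"ty":0,"tz":0.038,"gripper":0.085},
  {"wx":0,"wy":0,"wz":0,"tx":0,"ty":0,"tz":0.038,"gripper":0.085},
  {"wx":0,"wy":0,"wz":0,"tx":0,"ty":0,"tz":0.025,"gripper":0.085},
  {"wx":0,"wy":0,"wz":0,"tx":0,"ty":0,"tz":0.01,"gripper":0.085},
  {"wx":0,"wy":0,"wz":0,"tx":0,"ty":0,"tz":0,"gripper":0.085},
])

```text
time_s: 3.12
eef_pos: [0.4906, 0.2323, 0.0304]
tcp_rot: [3.138, -0.001, -1.385]
ft_force: [0.7, -0.5, 0.4]
gripper_width: 0.085
```

```bash
python3 - <<'E'
from h import *
s=ctrl.read_state();print(s['eef_pos'],s['tcp_rot'],s['ft_force'],s['time_s'])
E
```

```text
[0.49062182 0.23233798 0.03037637] [ 3.13756550e+00 -8.88113086e-04 -1.38473165e+00] [ 0.67978556 -0.45347272  0.44021776] 3.1167
```

Request:
send_rows([
  {"wx":0,"wy":0,"wz":0,"tx":-0.006,"ty":-0.002,"tz":0,"gripper":0.085},
  {"wx":0,"wy":0,"wz":0,"tx":0,"ty":0,"tz":0,"gripper":0.085},
  {"wx":0,"wy":0,"wz":0,"tx":0,"ty":0,"tz":0,"gripper":0.02},
  {"wx":0,"wy":0,"wz":0,"tx":0,"ty":0,"tz":0,"gripper":0.0},
  {"wx":0,"wy":0,"wz":0,"tx":0,"ty":0,"tz":0,"gripper":0.0},
  {"wx":0,"wy":0,"wz":0,"tx":0,"ty":0,"tz":0,"gripper":0.0},
  {"wx":0,"wy":0,"wz":0,"tx":0,"ty":0,"tz":0,"gripper":0.0},
  {"wx":0,"wy":0,"wz":0,"tx":0,"ty":0,"tz":0,"gripper":0.0},
  {"wx":0,"wy":0,"wz":0,"tx":0,"ty":0,"tz":0,"gripper":0.0},
  {"wx":0,"wy":0,"wz":0,"tx":0,"ty":0,"tz":0,"gripper":0.0},
])

```text
time_s: 3.95
eef_pos: [0.4929, 0.24, 0.0328]
tcp_rot: [-3.141, 0.0, -1.384]
ft_force: [-2.8, 0.7, 9.1]
gripper_width: 0.0253
```

Request:
send_rows([
  {"wx":0,"wy":0,"wz":0,"tx":0,"ty":0,"tz":-0.01,"gripper":0},
  {"wx":0,"wy":0,"wz":0,"tx":0,"ty":0,"tz":-0.02,"gripper":0},
  {"wx":0,"wy":0,"wz":0,"tx":0,"ty":0,"tz":-0.03,"gripper":0},
  {"wx":0,"wy":0,"wz":0,"tx":0,"ty":0,"tz":-0.035,"gripper":0},
  {"wx":0,"wy":0,"wz":0.047,"tx":0,"ty":0,"tz":-0.035,"gripper":0},
  {"wx":0,"wy":0,"wz":0.047,"tx":0,"ty":0,"tz":-0.035,"gripper":0},
  {"wx":0,"wy":0,"wz":0.047,"tx":0,"ty":0,"tz":-0.02,"gripper":0},
  {"wx":0,"wy":0,"wz":0.046,"tx":0,"ty":0,"tz":-0.015,"gripper":0},
  {"wx":0,"wy":0,"wz":0,"tx":0,"ty":0,"tz":0,"gripper":0},
])

```text
time_s: 4.7
eef_pos: [0.4938, 0.2402, 0.2356]
tcp_rot: [-3.138, 0.002, -1.574]
ft_force: [1.1, 0.8, -6.7]
gripper_width: 0.025
```

Request:
send_rows([
  {"wx":0,"wy":0,"wz":0,"tx":0.015,"ty":0.003,"tz":0,"gripper":0},
  {"wx":0,"wy":0,"wz":0,"tx":0.03,"ty":0.0035,"tz":0,"gripper":0},
  {"wx":0,"wy":0,"wz":0,"tx":0.034,"ty":0.004,"tz":0,"gripper":0},
  {"wx":0,"wy":0,"wz":0,"tx":0.034,"ty":0.004,"tz":0,"gripper":0},
  {"wx":0,"wy":0,"wz":0,"tx":0.034,"ty":0.004,"tz":0,"gripper":0},
  {"wx":0,"wy":0,"wz":0,"tx":0.034,"ty":0.004,"tz":0,"gripper":0},
  {"wx":0,"wy":0,"wz":0,"tx":0.034,"ty":0.004,"tz":0,"gripper":0},
  {"wx":0,"wy":0,"wz":0,"tx":0.028,"ty":0.0035,"tz":0,"gripper":0},
  {"wx":0,"wy":0,"wz":0,"tx":0.02,"ty":0.001,"tz":0,"gripper":0},
  {"wx":0,"wy":0,"wz":0,"tx":0,"ty":0,"tz":0,"gripper":0},
  {"wx":0,"wy":0,"wz":0,"tx":0,"ty":0,"tz":0,"gripper":0},
  {"wx":0,"wy":0,"wz":0,"tx":0,"ty":0,"tz":0,"gripper":0},
])

```text
time_s: 5.7
eef_pos: [0.4608, -0.0231, 0.2314]
tcp_rot: [3.14, 0.0, -1.571]
ft_force: [0.3, 0.2, -6.5]
gripper_width: 0.0253
```

```bash
python3 - <<'E'
from h import *
im,s=snap('wrist','w3.png');print(s['eef_pos'],s['tcp_rot'],s['ft_force'],s['torque'],s['time_s'])
im2,_=snap('side','s3.png')
cv2.imwrite('pics/c3.png',np.vstack([im[:,:,::-1][::2,::2].repeat(1,0),im2[:,:,::-1][60:260,200:520]]))
E
```

```text
[ 0.46082112 -0.02313427  0.23137085] [ 3.13963955e+00  3.52247488e-04 -1.57081141e+00] [ 0.25130499  0.18114805 -6.50556585] [-0.05141966  0.41414293 -0.00554427] 5.7
```

View pics/c3.png

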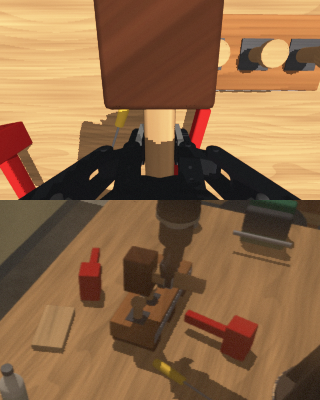

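The wrist view shows the mallet held square and level, and the side view shows its head over the first dog, 8 cm clear of the fingers. I'll go down to just above that dog and feel for it.

Request:
send_rows([
  {"wx":0,"wy":0,"wz":0,"tx":0,"ty":0,"tz":0.02,"gripper":0},
  {"wx":0,"wy":0,"wz":0,"tx":0,"ty":0,"tz":0.02,"gripper":0},
  {"wx":0,"wy":0,"wz":0,"tx":0,"ty":0,"tz":0.008,"gripper":0},
  {"wx":0,"wy":0,"wz":0,"tx":0,"ty":0,"tz":0.002,"gripper":0},
  {"wx":0,"wy":0,"wz":0,"tx":0,"ty":0,"tz":0.0,"gripper":0},
])

```text
time_s: 6.22
eef_pos: [0.4616, -0.0226, 0.1822]
tcp_rot: [3.141, 0.0, -1.57]
ft_force: [-0.7, -0.3, -5.9]
gripper_width: 0.0251
```

Request:
send_rows([
  {"wx":0,"wy":0,"wz":0,"tx":0,"ty":0,"tz":0.001,"gripper":0},
  {"wx":0,"wy":0,"wz":0,"tx":0,"ty":0,"tz":0.001,"gripper":0},
  {"wx":0,"wy":0,"wz":0,"tx":0,"ty":0,"tz":0.001,"gripper":0},
])

```text
time_s: 6.47
eef_pos: [0.4621, -0.0231, 0.18]
tcp_rot: [-3.141, -0.0, -1.571]
ft_force: [-3.7, 1.2, 5.2]
gripper_width: 0.0254
```

Request:
send_rows([
  {"wx":0,"wy":0,"wz":0,"tx":0,"ty":0,"tz":0.001,"gripper":0},
  {"wx":0,"wy":0,"wz":0,"tx":0,"ty":0,"tz":0.001,"gripper":0},
])

```text
time_s: 6.63
eef_pos: [0.4621, -0.0231, 0.1778]
tcp_rot: [-3.141, -0.0, -1.571]
ft_force: [-5.1, 1.5, 4.9]
gripper_width: 0.0252
```

Request:
send_rows([
  {"wx":0,"wy":0,"wz":0,"tx":0,"ty":0,"tz":0.002,"gripper":0},
  {"wx":0,"wy":0,"wz":0,"tx":0,"ty":0,"tz":0.001,"gripper":0},
])

```text
time_s: 6.8
eef_pos: [0.462, -0.0231, 0.1745]
tcp_rot: [-3.141, 0.0, -1.571]
ft_force: [-3.3, 1.8, 5.1]
gripper_width: 0.0251
```

```bash
python3 - <<'E'
from h import *
s=ctrl.read_state();print(s['eef_pos'],s['ft_force'],s['torque'])
im,s=snap('wrist','w4.png')
a=cv2.imread('pics/w3.png');b=cv2.imread('pics/w4.png')
im2,_=snap('side','s4.png')
c=cv2.resize(cv2.imread('pics/s4.png')[90:220,290:410],None,fx=3.5,fy=3.5,interpolation=cv2.INTER_CUBIC)
o=np.zeros((560,760,3),np.uint8);o[:200,:320]=a[::2,::2];o[200:400,:320]=b[::2,::2];o[:c.shape[0],330:330+c.shape[1]]=c
cv2.imwrite('pics/c4.png',o)
E
```

```text
[ 0.46202244 -0.02313605  0.174456  ] [-3.28000135  1.81588266  5.12621031] [0.45738684 0.01569646 0.16478056]
```

View pics/c4.png

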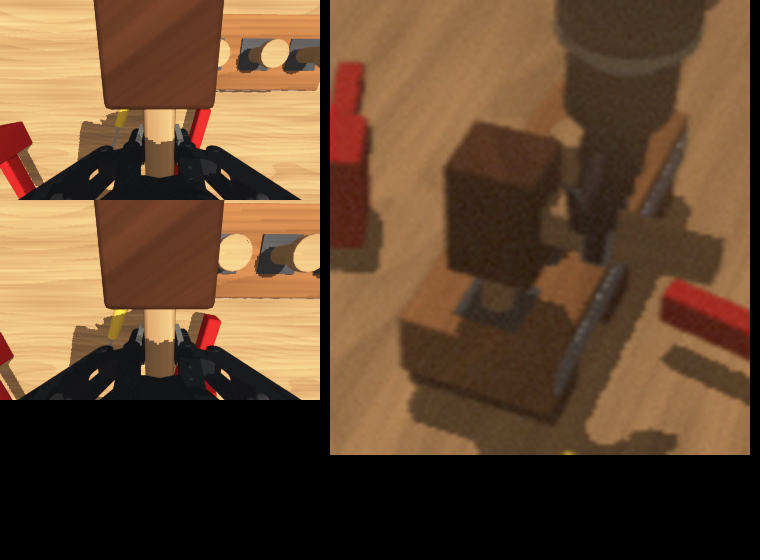

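```bash
python3 - <<'E'
from h import *
for f in('w3','w4'):
    g=cv2.imread(f'pics/{f}.png'); h=cv2.cvtColor(g,cv2.COLOR_BGR2HSV)
    m=((h[...,0]<12)&(h[...,1]>100)&(h[...,2]<150)&(h[...,2]>40)).astype(np.uint8); m=cv2.morphologyEx(m,cv2.MORPH_OPEN,np.ones((7,7)))
    for r in(10,100,190): 
        x=np.where(m[r,150:450])[0]; print(f,r,x.min()+150,x.max()+150)
    print([np.where(m[:,c])[0].max() for c in(240,270,380,410)])
E
```

```text
w3 10 188 445
w3 100 197 437
w3 190 207 428
[np.int64(216), np.int64(216), np.int64(272), np.int64(217)]
w4 10 189 446
w4 100 198 437
w4 190 207 429
[np.int64(216), np.int64(217), np.int64(216), np.int64(257)]
```

Dog 1 gives. It went down about 6 mm at roughly 11 N, and the head outline in the wrist view is unchanged to 1 px, so the mallet did not pitch. Next is a brisk blow from 16 mm above it.

Request:
send_rows([
  {"wx":0,"wy":0,"wz":0,"tx":0,"ty":0,"tz":-0.008,"gripper":0},
  {"wx":0,"wy":0,"wz":0,"tx":0,"ty":0,"tz":-0.008,"gripper":0},
  {"wx":0,"wy":0,"wz":0,"tx":0,"ty":0,"tz":0,"gripper":0},
  {"wx":0,"wy":0,"wz":0,"tx":0,"ty":0,"tz":0.02,"gripper":0},
  {"wx":0,"wy":0,"wz":0,"tx":0,"ty":0,"tz":0.02,"gripper":0},
  {"wx":0,"wy":0,"wz":0,"tx":0,"ty":0,"tz":-0.01,"gripper":0},
  {"wx":0,"wy":0,"wz":0,"tx":0,"ty":0,"tz":-0.015,"gripper":0},
  {"wx":0,"wy":0,"wz":0,"tx":0,"ty":0,"tz":0,"gripper":0},
])

```text
time_s: 7.57
eef_pos: [0.4628, -0.0233, 0.1769]
tcp_rot: [-3.139, -0.0, -1.571]
ft_force: [2.9, 0.1, -5.7]
gripper_width: 0.0253
```

```bash
python3 - <<'E'
from h import *
s=ctrl.read_state();print(s['eef_pos'],s['tcp_rot'],s['ft_force'],s['gripper_width'])
im,s=snap('wrist','w5.png');snap('side','s5.png')
h=cv2.cvtColor(im,cv2.COLOR_RGB2HSV)
m=((h[...,0]<12)&(h[...,1]>100)&(h[...,2]<150)&(h[...,2]>40)).astype(np.uint8); m=cv2.morphologyEx(m,cv2.MORPH_OPEN,np.ones((7,7)))
for r in(10,100,190):
    x=np.where(m[r,150:450])[0]; print(r,x.min()+150,x.max()+150)
print([np.where(m[:,c])[0].max() for c in(240,270,380,410)])
E
```

```text
[ 0.4628115  -0.02330123  0.17687789] [-3.13937953e+00 -3.10129568e-04 -1.57111622e+00] [ 2.90099046  0.10319923 -5.74872094] 0.02526200830600907
10 188 449
100 197 439
190 207 431
[np.int64(219), np.int64(220), np.int64(219), np.int64(252)]
```

Request:
send_rows([
  {"wx":0,"wy":0,"wz":0,"tx":0,"ty":0,"tz":0.019,"gripper":0},
  {"wx":0,"wy":0,"wz":0,"tx":0,"ty":0,"tz":0.015,"gripper":0},
  {"wx":0,"wy":0,"wz":0,"tx":0,"ty":0,"tz":0,"gripper":0},
])

```text
time_s: 7.92
eef_pos: [0.4614, -0.0231, 0.1395]
tcp_rot: [3.141, 0.0, -1.571]
ft_force: [0.6, -0.3, -4.7]
gripper_width: 0.0252
```

Request:
send_rows([
  {"wx":0,"wy":0,"wz":0,"tx":0,"ty":0,"tz":0.002,"gripper":0},
  {"wx":0,"wy":0,"wz":0,"tx":0,"ty":0,"tz":0.001,"gripper":0},
])

```text
time_s: 8.08
eef_pos: [0.4613, -0.0231, 0.1385]
tcp_rot: [3.141, 0.0, -1.571]
ft_force: [-7.4, 0.4, 7.0]
gripper_width: 0.0252
```

Request:
send_rows([
  {"wx":0,"wy":0,"wz":0,"tx":0,"ty":0,"tz":0.001,"gripper":0},
  {"wx":0,"wy":0,"wz":0,"tx":0,"ty":0,"tz":0.001,"gripper":0},
])

```text
time_s: 8.25
eef_pos: [0.4612, -0.0231, 0.1369]
tcp_rot: [3.141, 0.0, -1.571]
ft_force: [-10.2, -0.4, 12.5]
gripper_width: 0.0253
```

```bash
python3 - <<'E'
from h import *
im,s=snap('wrist','w6.png');snap('side','s6.png');print(s['ft_force'])
h=cv2.cvtColor(im,cv2.COLOR_RGB2HSV)
m=((h[...,0]<12)&(h[...,1]>100)&(h[...,2]<150)&(h[...,2]>40)).astype(np.uint8); m=cv2.morphologyEx(m,cv2.MORPH_OPEN,np.ones((7,7)))
for r in(10,100,190):
    x=np.where(m[r,150:450])[0]; print(r,x.min()+150,x.max()+150)
print([np.where(m[:,c])[0].max() for c in(240,270,410)])
E
```

```text
[-10.18426777  -0.35275386  12.4994627 ]
10 185 449
100 196 443
190 205 433
[np.int64(222), np.int64(223), np.int64(296)]
```

The force is rising and the head is pitching slightly (about 3% wider), so the dog is at or near home. I'll back off, give one more light blow, then lift clear and look.

Request:
send_rows([
  {"wx":0,"wy":0,"wz":0,"tx":0,"ty":0,"tz":-0.01,"gripper":0},
  {"wx":0,"wy":0,"wz":0,"tx":0,"ty":0,"tz":-0.01,"gripper":0},
  {"wx":0,"wy":0,"wz":0,"tx":0,"ty":0,"tz":0,"gripper":0},
  {"wx":0,"wy":0,"wz":0,"tx":0,"ty":0,"tz":0.02,"gripper":0},
  {"wx":0,"wy":0,"wz":0,"tx":0,"ty":0,"tz":0.004,"gripper":0},
  {"wx":0,"wy":0,"wz":0,"tx":0,"ty":0,"tz":-0.01,"gripper":0},
  {"wx":0,"wy":0,"wz":0,"tx":0,"ty":0,"tz":-0.03,"gripper":0},
  {"wx":0,"wy":0,"wz":0,"tx":0,"ty":0,"tz":-0.035,"gripper":0},
  {"wx":0,"wy":0,"wz":0,"tx":0,"ty":0,"tz":-0.035,"gripper":0},
  {"wx":0,"wy":0,"wz":0,"tx":-0.03,"ty":0,"tz":0,"gripper":0},
  {"wx":0,"wy":0,"wz":0,"tx":-0.04,"ty":0,"tz":0,"gripper":0},
  {"wx":0,"wy":0,"wz":0,"tx":-0.04,"ty":0,"tz":0,"gripper":0},
  {"wx":0,"wy":0,"wz":0,"tx":-0.03,"ty":0,"tz":0,"gripper":0},
  {"wx":0,"wy":0,"wz":0,"tx":0,"ty":0,"tz":0,"gripper":0},
  {"wx":0,"wy":0,"wz":0,"tx":0,"ty":0,"tz":0,"gripper":0},
])

```text
time_s: 9.6
eef_pos: [0.4612, 0.1183, 0.2418]
tcp_rot: [3.141, -0.0, -1.568]
ft_force: [-0.2, -1.0, -6.4]
gripper_width: 0.0255
```

```bash
python3 - <<'E'
from h import *
snap('top','t7.png');im,s=snap('side','s7.png');print(s['eef_pos'])
h=cv2.imread('pics/t7.png');g=cv2.imread('pics/s7.png')
o=np.zeros((560,800,3),np.uint8)
a=cv2.resize(h[160:230,348:508],None,fx=4,fy=4,interpolation=cv2.INTER_CUBIC);o[:280,:640]=a
c=cv2.resize(g[100:215,290:410],None,fx=2.4,fy=2.4,interpolation=cv2.INTER_CUBIC);o[282:282+c.shape[0],:c.shape[1]]=c
w=cv2.resize(im[:,:,::-1][80:330,100:500],None,fx=1.1,fy=1.1);o[284:284+w.shape[0],300:300+w.shape[1]]=w
cv2.imwrite('pics/c7.png',o)
E
```

```text
[0.46124923 0.11724798 0.2418392 ]
```

View pics/c7.png

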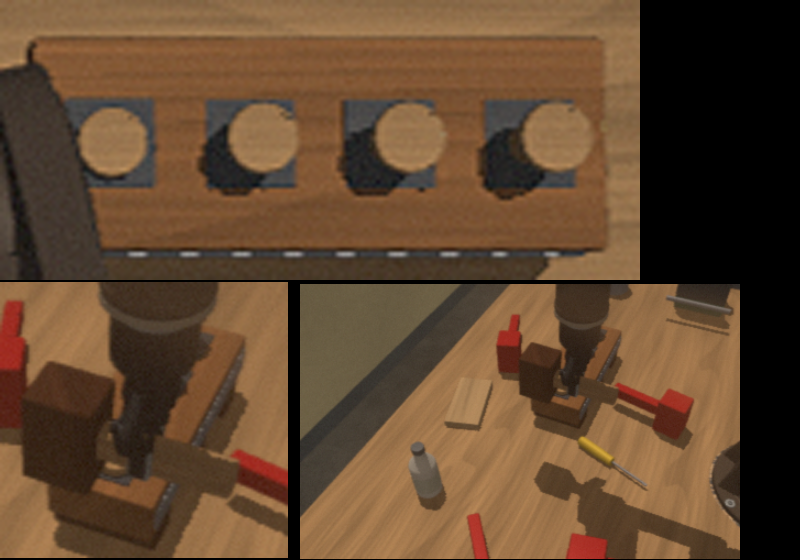

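Dog 1 now sits on its plate: its head at crop (114,142) is centred on the grey plate with no tall shadow. The other three look unchanged. The side view of it is blocked, so I'll carry the mallet back to its place and check the height from there.

Request:
send_rows([
  {"wx":0,"wy":0,"wz":0,"tx":-0.025,"ty":-0.0065,"tz":0,"gripper":0},
  {"wx":0,"wy":0,"wz":0,"tx":-0.035,"ty":-0.0075,"tz":0,"gripper":0},
  {"wx":0,"wy":0,"wz":0,"tx":-0.037,"ty":-0.009,"tz":0,"gripper":0},
  {"wx":0,"wy":0,"wz":0,"tx":-0.03,"ty":-0.009,"tz":0,"gripper":0},
  {"wx":0,"wy":0,"wz":0,"tx":0,"ty":0,"tz":0,"gripper":0},
  {"wx":0,"wy":0,"wz":0,"tx":0,"ty":0,"tz":0,"gripper":0},
])

```text
time_s: 10.2
eef_pos: [0.4942, 0.244, 0.2417]
tcp_rot: [3.141, -0.0, -1.57]
ft_force: [0.3, -0.7, -6.3]
gripper_width: 0.0252
```

```bash
python3 - <<'E'
from h import *
snap('top','t8.png');im,s=snap('side','s8.png');print(s['eef_pos'],s['ft_force'],s['torque'])
iw,s=snap('wrist','w8.png');h=cv2.cvtColor(iw,cv2.COLOR_RGB2HSV)
m=((h[...,0]<12)&(h[...,1]>100)&(h[...,2]<150)&(h[...,2]>40)).astype(np.uint8); m=cv2.morphologyEx(m,cv2.MORPH_OPEN,np.ones((7,7)))
for r in(10,100,190):
    x=np.where(m[r,150:450])[0]; print(r,x.min()+150,x.max()+150)
for z in(.104,.109,.115):print(z,np.round(proj('side',[.5405,-.0235,z]),1))
h=cv2.imread('pics/t8.png');g=cv2.imread('pics/s8.png')
o=np.zeros((600,800,3),np.uint8)
a=cv2.resize(h[160:230,348:448],None,fx=3,fy=3,interpolation=cv2.INTER_CUBIC);o[:210,500:800]=a
c=cv2.resize(g[130:205,300:362],None,fx=8,fy=8,interpolation=cv2.INTER_CUBIC);o[:600,:496]=c
cv2.imwrite('pics/c8.png',o)
E
```

```text
[0.49369754 0.2429877  0.24172258] [-0.5926735  -0.33976645 -7.01686031] [0.01402473 0.41692947 0.00150777]
10 181 449
100 191 445
190 203 434
0.104 [338. 172.]
0.109 [338.1 170.6]
0.115 [338.1 169. ]
```

View pics/c8.png

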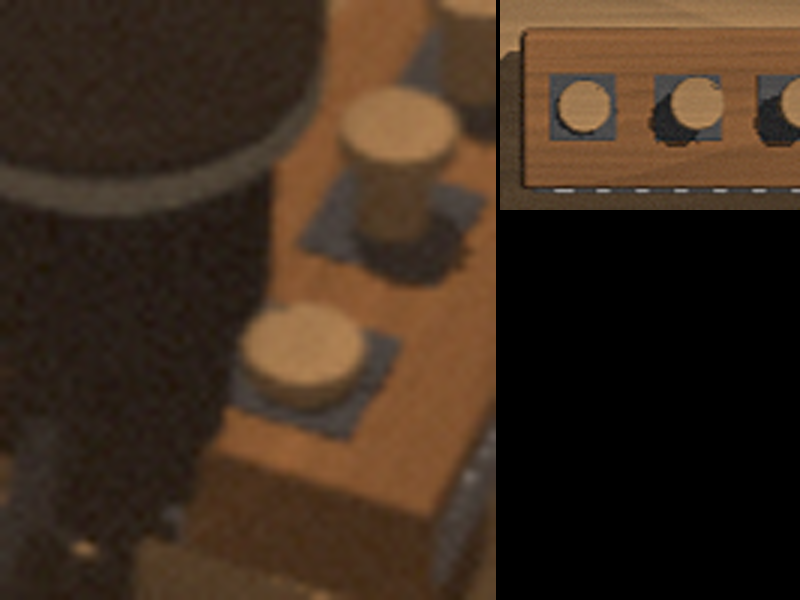

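The head rests flat on its plate. Its top centre is at row 173.1 against 172.0 predicted for home, and the plate's own centre shows the same bias of about 1 px, so it is home to within about 1 mm. Next I'll estimate the mallet's pitch in the grip so I can level it before placing.

```bash
python3 - <<'E'
from h import *
c=ctrl.camera_params('wrist');f=c['fx'];T=np.array(c['T_tool_cam']);print(f,T.round(3))
E0={10:257,100:240,190:221};E1={10:268,100:254,190:231}
for n,E in(('before',E0),('now',E1)):
    P=[]
    for r,w in E.items():
        Z=f*.062/w; P.append((T@[0,(r-c['cy'])/c['fy']*Z,Z,1])[:3])
    P=np.array(P);print(n,P.round(4),np.polyfit(P[:,1],P[:,2],1))
E
```

```text
301.482716805441 [[ 1.    -0.001  0.     0.   ]
 [ 0.001  0.958  0.285 -0.072]
 [-0.    -0.285  0.958 -0.143]
 [ 0.     0.     0.     1.   ]]
before [[ 0.0004 -0.0971 -0.0598]
 [ 0.0003 -0.0765 -0.0605]
 [ 0.0003 -0.0527 -0.0606]] [-0.01867537 -0.06170056]
now [[ 0.0004 -0.096  -0.0632]
 [ 0.0003 -0.0763 -0.0651]
 [ 0.0003 -0.0535 -0.0642]] [-0.02188027 -0.06578457]
```

Request:
send_rows([
  {"wx":0,"wy":0,"wz":0,"tx":0,"ty":0,"tz":0.03,"gripper":0},
  {"wx":0,"wy":0,"wz":0,"tx":0,"ty":0,"tz":0.035,"gripper":0},
  {"wx":0,"wy":0,"wz":0,"tx":0,"ty":0,"tz":0.035,"gripper":0},
  {"wx":0,"wy":0,"wz":0,"tx":0,"ty":0,"tz":0.035,"gripper":0},
  {"wx":-0.05,"wy":0,"wz":0,"tx":0,"ty":0,"tz":0.02,"gripper":0},
  {"wx":0,"wy":0,"wz":0,"tx":0,"ty":0,"tz":0.02,"gripper":0},
  {"wx":0,"wy":0,"wz":0,"tx":0,"ty":0,"tz":0.015,"gripper":0},
  {"wx":0,"wy":0,"wz":0,"tx":0,"ty":0,"tz":0.01,"gripper":0},
  {"wx":0,"wy":0,"wz":0,"tx":0,"ty":0,"tz":0.003,"gripper":0},
  {"wx":0,"wy":0,"wz":0,"tx":0,"ty":0,"tz":0,"gripper":0},
])

```text
time_s: 11.18
eef_pos: [0.4912, 0.2431, 0.0392]
tcp_rot: [3.091, -0.0, -1.572]
ft_force: [-0.2, 0.1, -5.7]
gripper_width: 0.0252
```

Request:
send_rows([
  {"wx":0,"wy":0,"wz":0,"tx":0,"ty":0,"tz":0.002,"gripper":0},
  {"wx":0,"wy":0,"wz":0,"tx":0,"ty":0,"tz":0.002,"gripper":0},
  {"wx":0,"wy":0,"wz":0,"tx":0,"ty":0,"tz":0.001,"gripper":0},
  {"wx":0,"wy":0,"wz":0,"tx":0,"ty":0,"tz":0,"gripper":0},
])

```text
time_s: 11.52
eef_pos: [0.4915, 0.2441, 0.0351]
tcp_rot: [3.093, 0.0, -1.571]
ft_force: [-3.0, -0.9, 2.3]
gripper_width: 0.0254
```

Request:
send_rows([
  {"wx":0,"wy":0,"wz":0,"tx":0,"ty":0,"tz":0.001,"gripper":0},
  {"wx":0,"wy":0,"wz":0,"tx":0,"ty":0,"tz":0,"gripper":0},
  {"wx":0,"wy":0,"wz":0,"tx":0,"ty":0,"tz":0,"gripper":0.05},
  {"wx":0,"wy":0,"wz":0,"tx":0,"ty":0,"tz":0,"gripper":0.085},
  {"wx":0,"wy":0,"wz":0,"tx":0,"ty":0,"tz":0,"gripper":0.085},
  {"wx":0,"wy":0,"wz":0,"tx":0,"ty":0,"tz":0,"gripper":0.085},
  {"wx":0,"wy":0,"wz":0,"tx":0,"ty":0,"tz":0,"gripper":0.085},
  {"wx":0.05,"wy":0,"wz":0,"tx":0,"ty":0,"tz":-0.005,"gripper":0.085},
  {"wx":0,"wy":0,"wz":0,"tx":0,"ty":0,"tz":-0.02,"gripper":0.085},
  {"wx":0,"wy":0,"wz":0,"tx":0,"ty":0,"tz":-0.03,"gripper":0.085},
  {"wx":0,"wy":0,"wz":0,"tx":0,"ty":0,"tz":-0.04,"gripper":0.085},
  {"wx":0,"wy":0,"wz":0,"tx":0,"ty":0,"tz":-0.04,"gripper":0.085},
  {"wx":0,"wy":0,"wz":0,"tx":0,"ty":0,"tz":-0.04,"gripper":0.085},
  {"wx":0,"wy":0,"wz":0,"tx":0,"ty":0,"tz":-0.04,"gripper":0.085},
  {"wx":0,"wy":0,"wz":0,"tx":0,"ty":0,"tz":0,"gripper":0.085},
])

```text
time_s: 12.77
eef_pos: [0.4946, 0.2453, 0.2559]
tcp_rot: [-3.132, 0.004, -1.571]
ft_force: [0.8, 0.4, 0.6]
gripper_width: 0.0847
```

```bash
python3 - <<'E'
from h import *
iw,s=snap('wrist','w9.png');im,_=snap('side','s9.png');print(s['eef_pos'],s['ft_force'],s['time_s'])
g=cv2.imread('pics/s9.png');w=cv2.imread('pics/w9.png')
o=np.zeros((600,800,3),np.uint8);o[:400,:640]=g;o[400:600,:320]=w[::2,::2]
cv2.imwrite('pics/c9.png',o)
E
```

```text
[0.49458444 0.2452566  0.25594999] [0.82816502 0.38400534 0.55631645] 12.7667
```

View pics/c9.png

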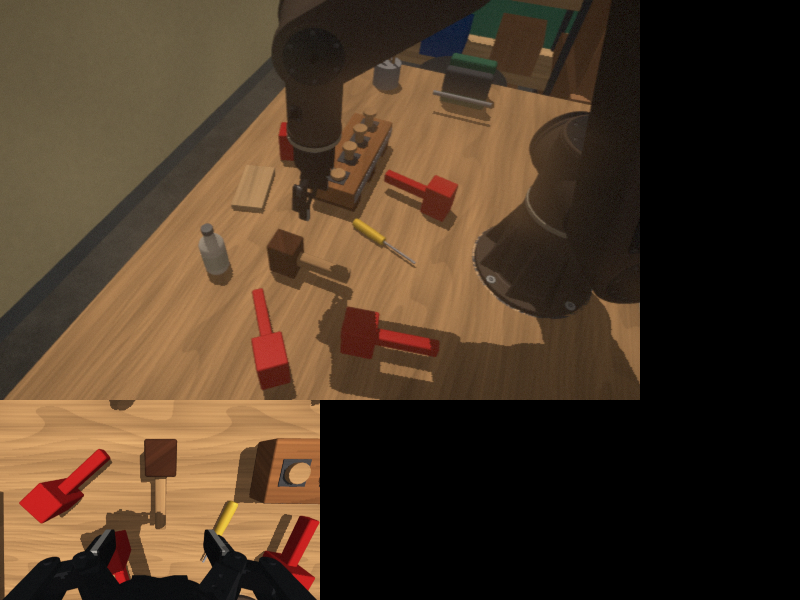

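The mallet stands free and upright at (287,255), and the bystanders are where they were. One last numeric check of the dog against its plate, then I hand in.

```bash
python3 - <<'E'
from h import *
t=np.linspace(0,2*np.pi,73)
for z in(.104,.107):
    q=np.array([proj('side',[.5405+.021*np.cos(a),-.0235+.021*np.sin(a),z]) for a in t]);b=np.array([proj('side',[.5405+.021*np.cos(a),-.0235+.021*np.sin(a),z-.012]) for a in t])
    print(z,'crop rows top rim',((q[:,1].min()-130)*8,(q[:,1].max()-130)*8),'bottom',(b[:,1].max()-130)*8)
print('plate centre row',(proj('side',[.5405,-.0235,.092])[1]-130)*8)
q=[proj('side',[.5405,-.0235-.085*i,.092]) for i in(0,1)];print(np.round(q,1))
print('blk corner near',[( (np.array(proj('side',p))-[300,130])*8).round(0) for p in([.4755,.0245,.09],[.6055,.0245,.09])])
print(ctrl.read_state()['time_s'])
E
```

```text
0.104 crop rows top rim (np.float64(294.35377734703866), np.float64(378.1700728619144)) bottom 403.6907188296243
0.107 crop rows top rim (np.float64(287.9148068988368), np.float64(371.729539030732)) bottom 397.3465085899943
plate centre row 361.2722605517804
[[337.8 175.2]
 [348.7 156.6]]
blk corner near [array([431., 511.]), array([ 74., 402.])]
12.8667
```

```bash
python3 -c "
from rig import ctrl
print(ctrl.job_done())"
```

```text
the job is handed in; nothing more can be done
None
```

The free dog is down on its plate and the mallet is back on the table, standing on its striking face. I handed the job in at about 12.9 s of robot time; no verdict is reported.

- **Finding the free dog:** I took the brown wooden mallet by its handle and felt the first dog, the one at y ≈ -0.023 m. It gave about 6 mm at roughly 11 N and the mallet did not pitch, so it was the free one. I never touched the other three.
- **Knocking it down:** It took two blows commanded at about 0.2 m/s, a short press until it stopped (about 18 N) and one last light blow. I did not measure the dog's speed under the blows.
- **Dog height:** In the side view the head's rims were 4 to 9 crop pixels (about 2 to 4 mm) lower than predicted for home. A block corner in the same crop was off by 4 the same way, so the dog reads as fully home. That view is good to only 1 to 2 mm.
- **Mallet:** The press pitched it about 0.05 rad in the grip. I corrected that before setting it down at about (0.57, 0.245), clear of the block. The last picture shows it upright and released.
- **Bystanders:** The screwdriver, offcut, glue bottle and red mallets look unmoved. I judged this, and the three locked dogs' heights, by eye only.

Two checks disagreed. The first dog's starting top measured 143 mm by camera, but contact came at about 147 to 149 mm. My first two move calls were also refused because some row keys were missing, and nothing moved.

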